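# Lower the coffee unit's drop-front onto its slide-out supports

### The job

Set up the serving flap of the grey coffee unit: first slide both supports (the aluminium bars with the green knobs) out as far as they go, while the flap still stands up, then tip the wooden flap outwards and lower it gently until it lies level on both of them. Do not knock about the blue mug and the glass jar standing to either side of the unit.

Things in the scene. Friction and masses are not known exactly. Their poses are not given: they have to be found in the camera images.
- left_knob (a point): centre of the upright green knob (24 mm across, 40 mm tall, free all round) at the outer end of the left support, a bar 22 mm wide whose top lies 20 mm below this point. The bar slides out level, away from the robot, along the flap's outward direction. Knob axis 85 mm out from the hinge line when pushed in, 185 mm when out; 100 mm to the flap's +y side of its middle. Takes 2 to 3 N.
- right_knob (a point): the same for the right support, 100 mm to the flap's -y side of its middle. Both knob centres are 91 mm above the counter. A knob not pulled out stands in the flap's way.
- left_support (a joint): how far the left support is out: 0 pushed in, 0.10 m fully out (a stop at each end).
- right_support (a joint): the same for the right support.
- flap: drop-front flap, 300 mm wide, 155 tall, 14 thick. Origin: hinge line, middle of its lower edge, on the inner face, 85 mm above the counter. z: hinge to free edge; y: along the hinge; x: normal of the white outer face. Starts upright (x away from the robot, leaning out 0 to 0.04 rad), swings out about +y to level (z straight out).
- flap_edge (a point): middle of the flap's free edge, on its inner face, 155 mm from the hinge line. Nothing in the open-topped unit stands over 100 mm above the hinge line within 85 mm behind the flap, so the inner face can be pushed out from behind near this edge: 1 to 4 N. The damped hinge holds the flap where it is left up to 35 degrees from upright; beyond 35 to 55 it sinks slowly by itself.
- mug_center (a point): blue mug, 72 mm across plus its handle, 85 mm tall, standing on the counter beside the unit, next to one of the supports; this point is on its axis, half-way up.
- jar_center (a point): glass jar with a yellow lid, 68 mm across, 105 mm tall, standing beside the other support; this point is on its axis, half-way up.

How it is judged:
By the outcome, as a careful person would: the job done as asked, in the order asked, and still so for the second after the job is handed in, with the robot touching nothing.
It also fails if it takes over 61 s, if anything falls off the work surface, if the arm or the gripper's body presses on something with over 40 N, if the wrist force passes 120 N, or if a joint passes its speed limit or range.

### The arm

A 7-joint arm with a two-finger parallel gripper is mounted at the origin on the work surface. World frame = base frame: x ahead of the robot, y to its left, z up, the work surface at z = 0. Lengths are in mm, angles in rad, forces in N, time in s.
With the tool pointing down it reaches from about 400 to 900 mm from the base axis. Payload 5.6 kg.
Tool frame: the origin (TCP) lies midway between the tips of the shut fingers; the grasp point (between the pads) lies 19 mm behind it; x points along the fingers, y is the direction in which the jaws open and shut, and the axes are right-handed (so a half turn about x gives the same grasp; the last joint's range is limited). The gripper opens to 92 mm and grips with 3 to 60 N. Pads are 20 mm wide; open, the fingers measure 128 mm over their backs; the gripper's body (75 mm by 189 mm) begins 69 mm behind the grasp point.
Start: joints at [-1.373, 0.468, -0.012, 1.603, 0.006, 1.071, -0.056], TCP at [155.053, 631.243, 214.592] pointing down, gripper open.
Joint ranges: [-2.53, 2.53], [-0.31, 2.02], [-1.57, 1.55], [0.28, 2.44], [-1.29, 4.43], [0.15, 1.84], [-2.92, 2.92]. Speed limits (rad/s): [2.57, 2.57, 3.14, 3.14, 3.14, 3.14, 3.14].

### API

Orientations are given as a rotation vector (axis times angle).
In Python, from cell import robot, grip, kin, viewer gives the robot as it stands. Calls block until the motion is done:
- robot.movep(position, orientation): joint-space move of the TCP to a pose.
- robot.servo_line(position, feed=150, rotation=None): straight line of the TCP; rotation=None keeps the orientation; feed is the mean speed in mm/s.
- robot.goto_joints(angles): joint-space move.
- grip(opening, newtons=None): opening from 0.0 (shut) to 1.0 (fully open); newtons is the grip in N (None keeps the last); returns when the fingers have stopped.
- robot.hold(seconds).
- kin.ik(position, orientation): joint angles nearest the present ones, or None.
- robot.observe(): the state.
- viewer.read_camera(name): name is "scene" or "side" or "wrist"; returns the picture (420x560x3 uint8, red, green, blue); there is no depth.
- viewer.camera_info(name): a dict with "camera_matrix" (3x3 intrinsics, pixels), "R" (3x3) and "t" (3): a world point X has camera coordinates R X + t. Camera axes: x right, y down, z forward; pixel columns grow to the right and rows downward; lengths in mm; the calibration is good to about 2 mm. The wrist camera is an equidistant fisheye: a pixel r from the principal point sees the ray r / f radians off the axis. A picture is of the moment at which its call begins: read the wrist's pose just before it. camera_info takes no time and is no camera call; for the wrist camera it gives the pose at the moment of the call.
A pose or a line that the arm cannot do raises robot.IKError and nothing moves.
- robot.job_done(): hands the job in, once; it reports no verdict.
Trained networks look in the newest picture that a camera, given by its name, has taken for a name from the list of things; names that differ only in an ending like _2 or _b are one class to them, and where a whole thing is asked for, a point or a joint stands for the part that bears it (a point fixed in the world has none). Each returns a list of dicts, best first, with "confidence" (0 to 1); they miss things now and then, are a little off and sometimes report something else, mostly with a low value. They report only what shows in the picture. A call takes as long as a camera call.
- viewer.silhouettes(name, camera): "mask" (420x560 bool, what is visible of it).
- viewer.pinpoint(name, camera): "at" ([x, y, z] in mm, in the coordinates of the camera as it stood for that picture, good to about 4 mm: a listed point, or the origin of a listed thing).
The state is a dict: "t": time; "joints": joint angles; "joint_velocities": joint speeds; "joint_torque": joint torques, N m; "tcp_pos": TCP position; "tcp_rot": TCP orientation; "contact_force": force on the tool from outside, world axes, zero at the start; "wrist_torque": the same for the moment, N m; "grip_width": opening from 0.0 (shut) to 1.0 (fully open).
Only numpy, scipy, OpenCV 4.12 (cv2) and the standard library are available. Lean on these libraries where they do the work, as an engineer would, in place of code of your own. Each camera call takes 0.05 s, during which the arm holds its last target.

## Working session

There is one attempt and no reset: what is moved stays moved. The work goes in short steps, each a Python script; the robot and the scene stay as the last script left them, time stands still between calls to the robot, and variables do not carry over. Pictures are saved under pics/ and viewed, and the job is handed in when it is done.

```bash
ls; mkdir -p pics; cat > h.py <<'E'
import numpy as np, cv2
from cell import robot, grip, kin, viewer
from scipy.spatial.transform import Rotation as R
def snap(cam,fn):
    im=viewer.read_camera(cam); cv2.imwrite('pics/'+fn,im[:,:,::-1]); return im
def toworld(p,ci): return np.array(ci['R']).T@(np.array(p)-np.array(ci['t']))
def proj(X,ci):
    c=np.array(ci['R'])@np.array(X)+ci['t']; q=np.array(ci['camera_matrix'])@c; return q[:2]/q[2]
E
python3 - <<'E'
from h import *
np.set_printoptions(precision=1,suppress=True)
o=robot.observe(); print(o['t'],o['tcp_pos'],o['tcp_rot'])
for c in ['scene','side','wrist']:
    ci=viewer.camera_info(c); snap(c,c+'0.png')
    print(c,'cam at',-np.array(ci['R']).T@ci['t'])
    for n in ['left_knob','right_knob','flap','flap_edge','mug_center','jar_center']:
        for d in viewer.pinpoint(n,c)[:3]:
            print(n,round(d['confidence'],2),toworld(d['at'],ci))
print(robot.observe()['t'])
E
```

```text
pics
0.0 [154.9 630.7 213.7] [ 0.2  1.6 -0.2]
scene cam at [1371.   251.1  726.7]
left_knob 0.7 [553.7  71.4  91. ]
right_knob 0.88 [ 582.2 -122.    88.6]
right_knob 0.75 [476.1 -38.9  87. ]
flap 0.72 [476.8 -38.9  87.3]
flap_edge 0.87 [481.1 -37.4 241.9]
mug_center 0.69 [ 584.2 -246.6   43.9]
jar_center 0.72 [493.  199.5  54.1]
side cam at [ 537.8 -579.3  926.7]
left_knob 0.97 [554.8  74.9  92.1]
right_knob 0.7 [ 579.2 -124.2   91.5]
flap 0.64 [475.3 -43.   86.3]
flap_edge 0.96 [478.6 -39.5 239.1]
mug_center 0.77 [ 582.  -252.    43.9]
jar_center 0.64 [493.6 197.3  50.8]
wrist cam at [ 79.4 649.1 385.1]
1.05
```

View pics/scene0.png

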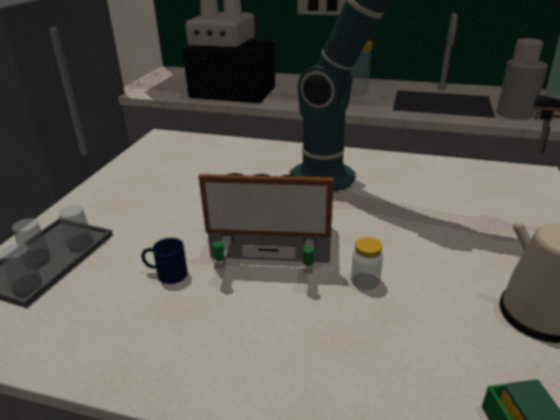

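View pics/side0.png

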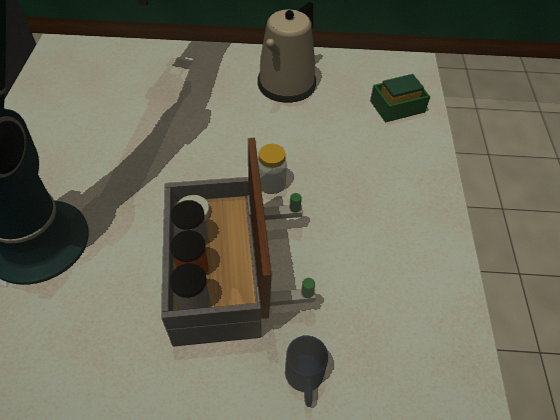

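View pics/wrist0.png

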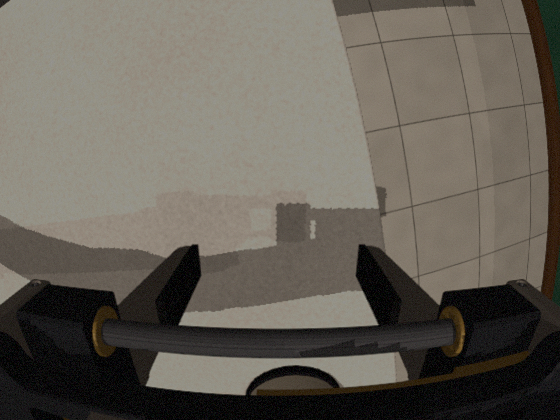

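The networks in both cameras agree. The knobs are 198 mm apart (200 expected) at z≈91. In the scene view the mug is near (170,260), the jar near (367,262), and the knobs near (218,252) and (308,256), all clear. Next I'll check the tool orientation and reachability.

```bash
cat >> h.py <<'E'
kL=np.array([554.2,73.2]);kR=np.array([580.7,-123.1])
v=(kL-kR)/np.linalg.norm(kL-kR); Y=np.array([*v,0]); X=np.array([v[1],-v[0],0]); Z=np.array([0,0,1.])
def rot(s=1,tilt=0):
    # tool x down (tilted: body leans outward by tilt), tool y = s*flap y
    x=-Z*np.cos(tilt)-X*np.sin(tilt); y=s*Y; z=np.cross(x,y)
    return R.from_matrix(np.c_[x,y,z]).as_rotvec()
# hinge mid: blend
H=np.array([480.,-38.,85.])
E
python3 - <<'E'
from h import *
np.set_printoptions(precision=3,suppress=True)
o=robot.observe(); M=R.from_rotvec(o['tcp_rot']).as_matrix()
ci=viewer.camera_info('wrist'); c=-np.array(ci['R']).T@ci['t']
print(M); print('cam in tool',M.T@(c-o['tcp_pos'])); print(X,Y,np.arctan2(X[1],X[0]))
mid=(kL+kR)/2; print('hinge from knobs',mid-85*X[:2])
for s in (1,-1):
  for nm,p in [('Lup',[*kL,260]),('L',[*kL,75]),('Lout',np.r_[kL,75]+100*X),('R',[*kR,75]),('Rout',np.r_[kR,75]+105*X),('F0',H-30*X+Z*130),('Fend',H+130*X+Z*5)]:
    print(s,nm,kin.ik(np.array(p),rot(s)))
E
```

```text
[[ 0.     0.239  0.971]
 [ 0.     0.971 -0.239]
 [-1.     0.     0.   ]]
cam in tool [-170.45    -0.679  -77.743]
[0.991 0.134 0.   ] [-0.134  0.991  0.   ] 0.13418622642023206
hinge from knobs [483.214 -36.322]
1 Lup [-0.554  0.275  0.441  1.804 -0.131  1.092  1.638]
1 L [-0.38   0.505  0.239  1.943 -0.176  0.713  1.669]
1 Lout [-0.324  0.641  0.199  1.686 -0.161  0.83   1.65 ]
1 R [-0.157  0.571  0.409  1.867 -0.314  0.767  2.127]
1 Rout [-0.166  0.715  0.408  1.602 -0.34   0.895  2.072]
1 F0 [-0.586  0.129  0.665  2.1   -0.098  0.942  1.837]
1 Fend [-0.326  0.57   0.407  1.821 -0.299  0.811  1.937]
-1 Lup [-0.863  0.33   0.842  1.821 -0.273  1.111 -1.361]
-1 L [-0.699  0.575  0.661  1.964 -0.501  0.77  -1.183]
-1 Lout [-0.656  0.732  0.689  1.71  -0.569  0.91  -1.169]
-1 R [-0.491  0.718  0.897  1.887 -0.719  0.896 -0.672]
-1 Rout [-0.385  0.809  0.763  1.618 -0.645  0.982 -0.842]
-1 F0 [-0.895  0.167  1.026  2.112 -0.176  0.949 -1.208]
-1 Fend [-0.554  0.648  0.735  1.836 -0.556  0.875 -0.988]
```

```bash
python3 - <<'E'
from h import *
np.set_printoptions(precision=1,suppress=True)
o=robot.observe(); p=np.array(o['tcp_pos'])
robot.servo_line([p[0],p[1],400],feed=300)
mid=(kL+kR)/2
grip(0.65,15)
robot.movep(np.array([*mid,330])+30*X,rot(-1))
robot.hold(0.2)
ci=viewer.camera_info('wrist'); snap('wrist','w1.png')
for n in ['left_knob','right_knob','flap','flap_edge','mug_center','jar_center']:
    for d in viewer.pinpoint(n,'wrist')[:2]:
        print(n,round(d['confidence'],2),toworld(d['at'],ci))
o=robot.observe();print(o['t'],o['tcp_pos'],o['contact_force'])
E
```

```text
left_knob 0.76 [548.3  71.2  88.8]
right_knob 0.82 [ 580.4 -122.4   92.9]
flap 0.58 [478.1 -39.7  84.5]
flap_edge 0.75 [475.4 -40.  239.7]
mug_center 0.68 [ 584.5 -247.4   39.3]
jar_center 0.62 [493.2 198.4  54.8]
5.7833 [597.2 -21.  330. ] [-0.7  0.8 -0. ]
```

View pics/w1.png

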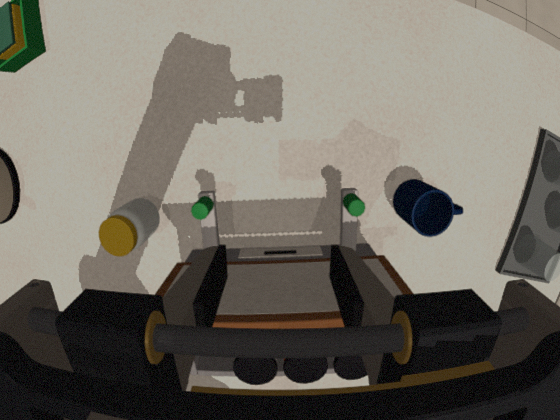

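The wrist view agrees: knobs at (203,208) and (353,205), mug at (425,207) and jar at (118,235), all clear of the knob paths. Pulling the left support first.

```bash
sed -i 's/^kL=.*/kL=np.array([552.,72.9]);kR=np.array([580.,-123.5])/; s/^H=.*/H=np.array([480.,-38.8,85.])/' h.py
cat >> h.py <<'E'
def F(): 
    o=robot.observe(); return np.array(o['contact_force'])
def pull(k):
    P=np.array([*k,79.]); r=rot(-1)
    robot.movep(P+Z*121,r)
    robot.servo_line(P,feed=150)
    print('down',F(),robot.observe()['tcp_pos'])
    f0=F()
    grip(0.0,12); o=robot.observe(); print('grip width',o['grip_width']*92, F())
    T=P+85*X; robot.servo_line(T,feed=70); print('85',(F()-f0)@X,F())
    for i in range(14):
        T=T+2.5*X; robot.servo_line(T,feed=40); f=(F()-f0)@X
        o=robot.observe(); print(round((T-P)@X,1),round((o['tcp_pos']-P)@X,1),round(f,1))
        if f<-9: break
    return P,T
def release():
    o=robot.observe(); T=np.array(o['tcp_pos']); grip(0.65,15); robot.servo_line([T[0],T[1],200],feed=200); o=robot.observe(); print('rel',o['t'],o['grip_width'],o['tcp_pos'])
E
python3 - <<'E'
from h import *
np.set_printoptions(precision=1,suppress=True)
pull(kL)
snap('side','s2.png')
print(robot.observe()['t'])
E
```

```text
down [-0.1 -1.   0.4] [552.9  72.7  79.9]
grip width 23.961860403767137 [-1.6  5.2  2.7]
85 -0.3867641351857108 [-1.9  8.6  3.5]
87.5 87.7 -0.8
90.0 90.1 -1.7
92.5 90.3 -7.9
95.0 91.1 -11.0
10.5
```

View pics/s2.png

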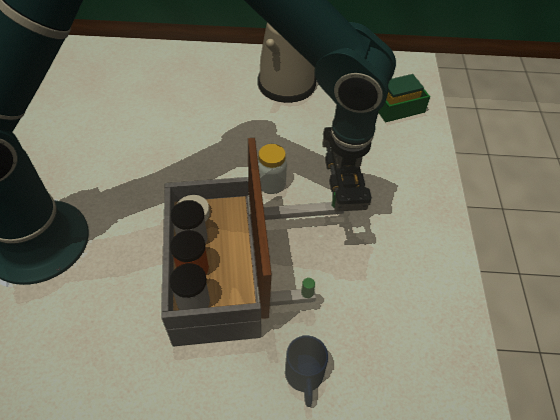

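The left support stopped hard after about 90 mm. I'll release it and measure the knob to check that this is the stop.

```bash
python3 - <<'E'
from h import *
np.set_printoptions(precision=1,suppress=True)
release()
for c in ['side','scene','wrist']:
    ci=viewer.camera_info(c); snap(c,c+'3.png')
    for n in ['left_knob','right_knob']:
        for d in viewer.pinpoint(n,c)[:2]:
            w=toworld(d['at'],ci); print(c,n,round(d['confidence'],2),w,'out,lat',(w-H)@X,(w-H)@Y)
print(robot.observe()['t'])
E
```

```text
rel 11.9417 0.6478719049506058 [640.8  90.8 199. ]
side left_knob 0.65 [637.9  87.1  94.7] out,lat 174.07923788722172 102.36827672010513
side right_knob 0.82 [ 576.9 -124.4   90.6] out,lat 83.8486639826047 -98.40769348547818
scene left_knob 0.78 [641.8  84.4  92.7] out,lat 177.61826255476385 99.16810116983818
scene right_knob 0.69 [ 579.8 -122.6   89.3] out,lat 86.96184652341084 -97.01675017238804
wrist right_knob 0.63 [ 581.7 -125.3   93.2] out,lat 88.48861296163948 -100.00790756446851
12.3917
```

View pics/wrist3.png

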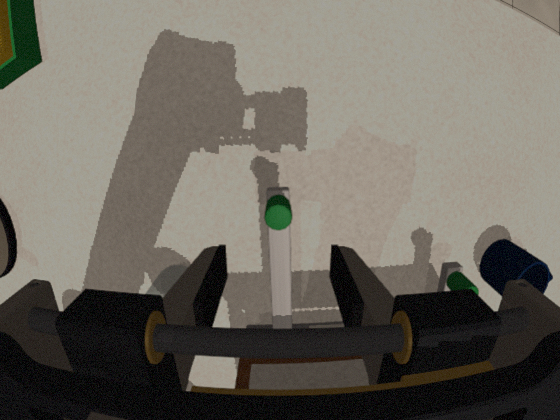

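```bash
python3 - <<'E'
from h import *
np.set_printoptions(precision=1,suppress=True)
P=np.array([640.,87.0,79.]); r=rot(-1)
robot.servo_line([P[0],P[1],200],feed=150)
robot.servo_line(P,feed=150,rotation=r); f0=F(); print('f0',f0)
grip(0.0,25); o=robot.observe(); print(o['grip_width']*92,o['tcp_pos'],F()-f0)
T=P.copy()
for i in range(10):
    T=T+2*X; robot.servo_line(T,feed=40); o=robot.observe(); f=F()-f0
    print(round((T-P)@X,1),o['tcp_pos'],f, f@X)
    if f@X<-16: break
print(o['t'])
E
```

```text
f0 [0.5 0.1 0.3]
23.648427818279902 [639.7  90.3  79.3] [-1.7  5.1  2.4]
2.0 [639.7  90.3  79.3] [-7.4  4.7  7.8] -6.675020645306152
4.0 [639.7  90.3  79.2] [-14.4   4.1  12.3] -13.6913927905202
6.0 [639.9  90.3  79.1] [-18.8   4.4  16.3] -17.968471233980715
14.9833
```

```bash
cat > fit.py <<'E'
from h import *
import sys
def corners(hx,hy,yaw,lean):
    X=np.array([np.cos(yaw),np.sin(yaw),0]);Y=np.array([-X[1],X[0],0]);Z=np.array([0,0,1.])
    z=np.cos(lean)*Z+np.sin(lean)*X; x=np.cos(lean)*X-np.sin(lean)*Z; H=np.array([hx,hy,85.])
    return [H+s*150*Y+b*155*z+a*14*x for s in(-1,1) for b in(0,1) for a in(0,1)],X,Y,H
if __name__=='__main__':
    hx,hy,yaw,lean=map(float,sys.argv[1:5])
    C,Xx,Yy,Hh=corners(hx,hy,yaw,lean)
    for c in('side','scene'):
        ci=viewer.camera_info(c); im=cv2.imread(f'pics/{c}3.png'); k=2.5 if c=='scene' else 2.5
        im=cv2.resize(im,None,fx=3,fy=3,interpolation=cv2.INTER_CUBIC); im=cv2.convertScaleAbs(im,alpha=1.5)
        q=[np.array(proj(p,ci))*3+1 for p in C]
        for i,j in[(0,1),(2,3),(4,5),(6,7),(0,2),(1,3),(4,6),(5,7),(0,4),(1,5),(2,6),(3,7)]:
            cv2.line(im,tuple(q[i].astype(int)),tuple(q[j].astype(int)),(255,255,0),1)
        for s,d in((1,185),(-1,85)):
            for zz in (71,111):
              p=Hh+s*100*Yy+d*Xx; p[2]=zz
              ring=[p+12*np.array([np.cos(a),np.sin(a),0]) for a in np.linspace(0,6.28,25)]
              cv2.polylines(im,[np.array([proj(x,ci)*3+1 for x in ring]).astype(int)],True,(255,0,255),1)
        m=np.array(q+[proj(Hh+100*Yy+185*Xx,ci)*3]).astype(int); x0,y0=m.min(0)-60; x1,y1=m.max(0)+60
        im=im[max(y0,0):y1,max(x0,0):x1]; 
        f=min(1,780/im.shape[1],580/im.shape[0]); cv2.imwrite(f'pics/fit_{c}{sys.argv[5]}.png',cv2.resize(im,None,fx=f,fy=f))
E
python3 fit.py 476.7 -40.5 0.142 0.02 a
```

```text
(no output)
```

View pics/fit_sidea.png

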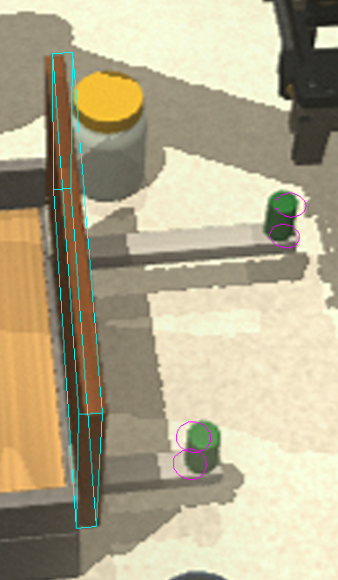

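View pics/fit_scenea.png

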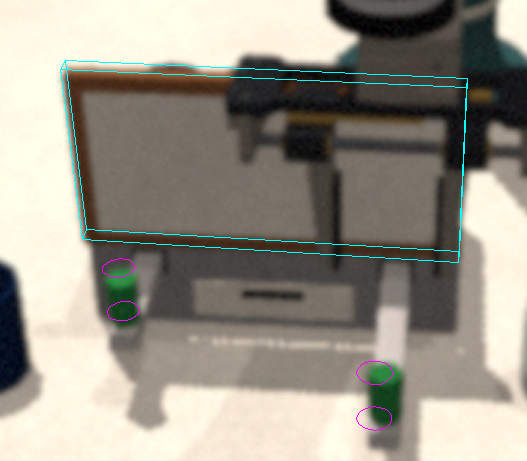

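The hard stop (18 N, no movement) together with the overlay, where both knobs began a few mm beyond the 85 mm mark, indicates the left support is at its end. Now the right one.

```bash
python3 - <<'E'
from h import *
np.set_printoptions(precision=1,suppress=True)
release()
f=robot.observe
P=np.array([580.,-123.,79.]); r=rot(-1)
robot.servo_line([*(P+12*X)[:2],200],feed=300)
robot.servo_line(P+Z*121,feed=150)
robot.servo_line(P,feed=150); f0=F(); print('f0',f0)
grip(0.0,25); o=f(); p0=np.array(o['tcp_pos']); print(o['grip_width']*92,p0,F()-f0)
robot.servo_line(P+82*X,feed=80); T=P+82*X
for i in range(14):
    T=T+2.5*X; robot.servo_line(T,feed=40); o=f(); g=F()-f0
    print(round((T-P)@X,1),round((o['tcp_pos']-p0)@X,1),o['tcp_pos'],g, g@X)
    if g@X<-12: break
release()
print(f()['t'])
E
```

```text
rel 16.425 0.64900513596611 [639.2  90.6 199.1]
f0 [ 0.4  0.1 -0. ]
23.606063329845696 [ 580.1 -123.2   79.2] [-0.3 -0.8  0.9]
84.5 86.0 [ 665.  -108.4   79.2] [-1.1  5.9  6. ] -0.21069373941203892
87.0 88.4 [ 667.2 -107.9   79.2] [-2.2  5.2  6.5] -1.4771274964008372
89.5 90.9 [ 669.7 -107.5   79.2] [-2.5  6.6  6.7] -1.5659265143344177
92.0 93.4 [ 672.2 -107.1   79.2] [-2.9  5.7  6.1] -2.0404113309322827
94.5 93.5 [ 672.3 -107.1   79.2] [-9.8  6.  11.9] -8.871588816683037
97.0 93.6 [ 672.4 -107.    79.1] [-15.2   7.   16.2] -14.070775676010372
rel 23.2583 0.645325853961075 [ 671.7 -106.5  198.9]
23.2583
```

Both stops were found at about 14–18 N. The gripped knob positions are 199.7 mm apart with yaw 0.165. Going back 185 mm puts the hinge at (473.5,-38.6), within 4 mm of the camera's estimate. Now the flap: I'll go behind it with the fingers shut and push in an arc.

```bash
cat >> h.py <<'E'
yaw=0.165; X=np.array([np.cos(yaw),np.sin(yaw),0]); Y=np.array([-X[1],X[0],0]); H=np.array([475.,-39.2,85.])
E
python3 - <<'E'
from h import *
np.set_printoptions(precision=1,suppress=True)
r=rot(-1)
p=np.array(robot.observe()['tcp_pos'])
robot.servo_line([p[0],p[1],320],feed=300)
grip(0.0,15)
robot.servo_line(H-48*X+Z*235,feed=300,rotation=r)
robot.hold(0.15)
for c in ['side','scene']:
    ci=viewer.camera_info(c); snap(c,c+'4.png')
    for n in ['left_knob','right_knob','flap','flap_edge']:
        for d in viewer.pinpoint(n,c)[:2]:
            w=toworld(d['at'],ci); print(c,n,round(d['confidence'],2),w,'out,lat',(w-H)@X,(w-H)@Y)
robot.servo_line(H-48*X+Z*130,feed=150)
o=robot.observe(); print(o['t'],o['tcp_pos'],o['contact_force'])
snap('side','side5.png')
E
```

```text
side left_knob 0.56 [641.4  88.4  92.8] out,lat 185.13238338221112 98.48338479588543
side right_knob 0.75 [ 672.3 -106.3   91.7] out,lat 183.62382720924685 -98.61931380023033
side flap 0.71 [471.9 -42.9  85.5] out,lat -3.662055561760967 -3.1455389123275883
side flap_edge 0.65 [479.3 -41.9 237.9] out,lat 3.7625568313209445 -3.371014459303218
scene left_knob 0.82 [640.9  87.2  92.6] out,lat 184.4440486914896 97.42997867171879
scene right_knob 0.66 [ 673.5 -109.5   91.7] out,lat 184.25491207178956 -101.94849149856387
scene flap 0.84 [479.7 -40.8  84.2] out,lat 4.372369738868375 -2.3793245398227003
scene flap_edge 0.57 [479.8 -40.1 239.6] out,lat 4.64286327600991 -1.6420307237413558
27.2333 [428.2 -47.2 215.6] [-0.2  0.4  0. ]
```

View pics/side5.png

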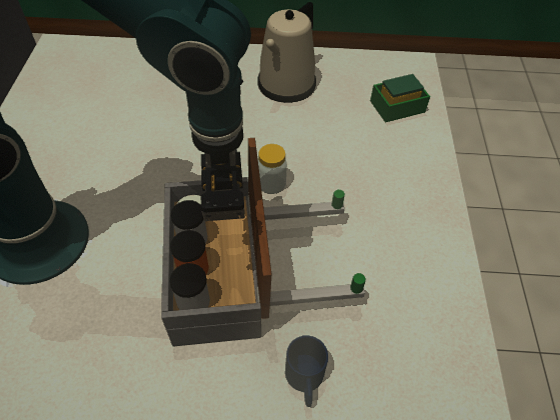

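View pics/scene4.png

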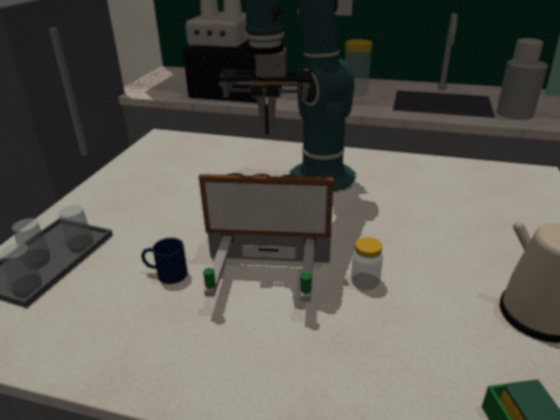

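Both knobs now measure 184–185 mm out, and in the side view they are at (338,199) and (358,283). The flap is still upright, and the gripper is inside behind it without contact. Pushing now.

```bash
python3 - <<'E'
from h import *
np.set_printoptions(precision=1,suppress=True)
f0=F()
s=128
for d in list(range(0,91,6)):
    th=np.radians(min(d,89)); C=H+s*(np.sin(th)*X+np.cos(th)*Z); T=C-10*X
    if d<=6: T[2]=max(T[2],H[2]+127)
    robot.servo_line(T,feed=60 if d<36 else 45)
    o=robot.observe(); f=F()-f0; print(d,round(o['t'],2),o['tcp_pos'],f,round(f@X,1))
    if np.linalg.norm(f)>20: print('STOP');break
    if d in(36,): snap('side','side6.png')
snap('side','side7.png'); snap('scene','scene7.png')
E
```

```text
0 28.07 [464.8 -41.  212.8] [-0.2  0.1 -0.5] -0.2
6 28.44 [478.9 -38.6 212.3] [-0.2  0.6 -0.3] -0.1
12 28.82 [491.9 -36.5 210.1] [-1.1 -0.5 -1.6] -1.2
18 29.19 [504.6 -34.3 206.6] [-0.4 -0.3 -1. ] -0.4
24 29.57 [516.8 -32.3 201.7] [-0.6 -0.3 -1.8] -0.6
30 29.94 [528.5 -30.4 195.6] [ 0.9 -0.4 -1.1] 0.9
36 30.39 [539.5 -28.5 188.3] [-1.  -0.6 -0.5] -1.1
42 30.89 [549.7 -26.8 179.8] [ 0.5 -0.5 -0.9] 0.4
48 31.34 [558.9 -25.3 170.3] [-0.1 -0.6 -0.4] -0.2
54 31.79 [567.2 -23.9 159.9] [ 0.3 -0.2 -1.1] 0.2
60 32.24 [574.4 -22.7 148.7] [ 0.   0.1 -0.9] 0.0
66 32.69 [580.4 -21.7 136.7] [ 0.3  0.7 -0.1] 0.4
72 33.14 [585.1 -20.9 124.2] [ 0.4 -0.3 -0.8] 0.4
78 33.59 [588.5 -20.3 111.3] [-0.3  0.3 -0.8] -0.2
84 34.04 [590.5 -20.   98. ] [ 0.4 -0.3 -1.9] 0.3
90 34.44 [591.1 -19.8  86.9] [ 0.7 -0.4 -0.4] 0.6
```

View pics/side7.png

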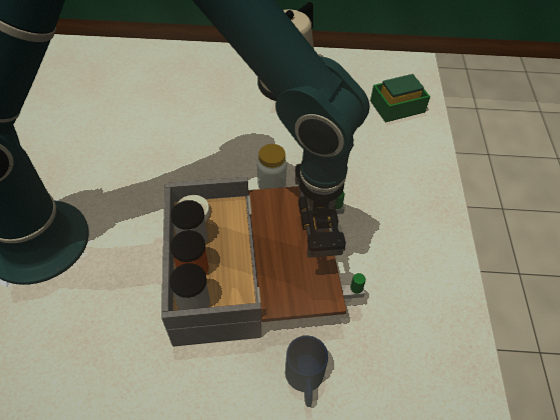

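View pics/side6.png

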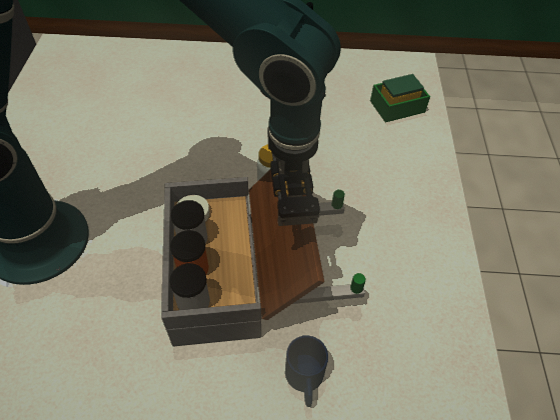

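The flap looks nearly or fully level. I'll press lightly to confirm it has seated, then back off and check.

```bash
python3 - <<'E'
from h import *
np.set_printoptions(precision=1,suppress=True)
f0=F(); T=np.array(robot.observe()['tcp_pos'])
robot.hold(0.5)
for i in range(8):
    T=T-Z*1.; robot.servo_line(T,feed=15); f=F()-f0; o=robot.observe(); print(o['tcp_pos'][2],f)
    if f[2]>4: break
robot.hold(0.5); print('after hold',F()-f0)
robot.servo_line([T[0],T[1],110],feed=60)
robot.servo_line([T[0],T[1],350],feed=300)
robot.servo_line(np.array([430,-60,400]),feed=400)
robot.hold(0.3)
for c in ['side','scene']:
    ci=viewer.camera_info(c); snap(c,c+'8.png')
    for n in ['left_knob','right_knob','flap','flap_edge','mug_center','jar_center']:
        for d in viewer.pinpoint(n,c)[:1]:
            w=toworld(d['at'],ci); print(c,n,round(d['confidence'],2),w,'out,lat',(w-H)@X,(w-H)@Y)
print(robot.observe()['t'],F())
E
```

```text
86.18690816366332 [-0.   0.   0.2]
85.45540958719837 [-0.1  1.2  2.7]
85.4194143381045 [-3.5  0.6 10.8]
after hold [-2.3  1.3 10.6]
side left_knob 0.66 [640.6  86.4  94.7] out,lat 184.02335618211006 96.71557929293265
side right_knob 0.91 [ 675.2 -111.4   93.3] out,lat 185.66633264648468 -104.06055509043787
side flap 0.75 [474.6 -39.9  83.6] out,lat -0.4628606810702233 -0.583872841793471
side flap_edge 0.91 [624.9 -14.4  84. ] out,lat 151.95513786122024 -0.1980602650285314
side mug_center 0.88 [ 583.4 -253.7   43.1] out,lat 71.7379376527668 -229.36671963893693
side jar_center 0.87 [496.  198.2  54.1] out,lat 59.68836619495624 230.74096333509542
scene left_knob 0.7 [476.2 -41.5  89.6] out,lat 0.8063682248839068 -2.461176176146184
scene right_knob 0.89 [ 673.2 -106.7   89.7] out,lat 184.43740209583657 -99.14770983948432
scene flap 0.57 [478.2 -39.6  86.2] out,lat 3.104651260044941 -0.9703272680585381
scene flap_edge 0.79 [628.4 -12.3  84.2] out,lat 155.68375493905032 1.299555394173257
scene mug_center 0.93 [ 586.5 -248.1   42.6] out,lat 75.63827614795183 -224.3590003264913
scene jar_center 0.64 [493.6 201.6  53.1] out,lat 57.94950686275094 234.4862378865978
39.475 [-0.5  0.5 -0.4]
```

View pics/side8.png

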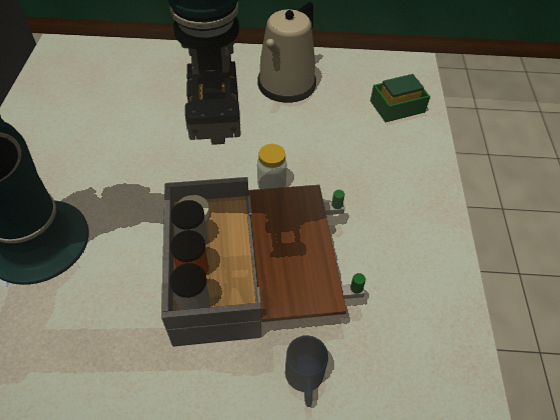

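View pics/scene8.png

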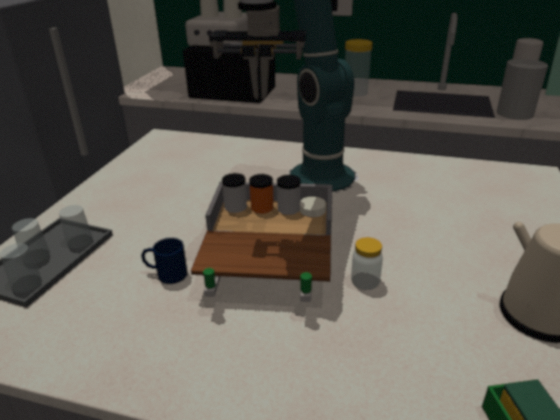

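The flap lies level: its edge measures z≈84 against the hinge's 85. Both knobs stand just beyond it, at (338,199) and (358,283) in the side view. The mug and jar have not moved, and the arm is clear. Handing in.

```bash
python3 -c "
from h import *
print(robot.job_done(), robot.observe()['t'])"
```

```text
the job is handed in; nothing more can be done
the job is handed in; nothing more can be done
```

The serving flap is set up: both supports are pulled out to their stops, and the flap lies level on them. I handed the job in at about 39.5 s with the arm clear.

**Supports:** I pulled each one by its knob until it stopped hard at about 14–18 N, while the flap still stood upright. They travelled only about 90 mm (left) and 93 mm (right), not 100 mm. They seem to have started a few mm out. Before tipping the flap, both knobs measured 184–185 mm from the hinge line, and 185 is fully out.

**Flap:** I pushed it out from behind with shut fingers along an arc, with forces of 2 N or less. A light press then met firm resistance at z≈85 mm, with about 11 N at the end.

**Last checks:**
- The flap edge is at z≈84 mm, level with the hinge line at 85 mm.
- The mug and jar are where they started, within the roughly 5 mm scatter of the measurements.
- One reading disagreed: the last scene-camera result for the left knob (0.7 confidence) pointed at the flap's hinge. The side camera had the knob at 184 mm out, and the picture shows it there, so I discounted that reading.

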